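# Pin the sheet stack with the long pin

## Task

Two drilled sheets are stacked on a wooden fixture with their holes in line. Take the one long flanged pin from the pin rack and push it straight down through both sheets and into the hole in the fixture, keeping hold of it until its flange is flush on the upper sheet, then let go. The sheets must stay lying flat in the fixture.

Things in the scene. Friction and masses are not known exactly. Their poses are not given: they have to be found in the camera images.
- long_pin: Long aluminium pin, upright in a slot of the rack. Origin: centre of its foot; z up along the pin. From the foot up: round shank 16 mm in diameter, 70 mm long (lowest 10 mm taper to 8 mm); flange 50 mm in diameter, 6 mm thick (70 to 76 mm); round grip knob 20 mm in diameter, 44 mm tall (76 to 120 mm). About 0.11 kg. In the rack its foot is 10 mm above the bench, its top 130 mm.
- rack: Dark wooden block fixed to the bench, 60 x 240 x 35 mm (x, y, z), with three slots 25 mm deep in a row along y, 80 mm apart, the middle one at its centre. Origin: centre of its underside. One slot, any of the three, holds the long pin; the others hold short pins of the same pattern with a shank of only 28 mm, whose tops are 88 mm above the bench.
- fixture: Plywood base fixed to the bench, 140 x 180 x 42 mm, with four low fences (70 mm above the bench) round the two sheets. Origin: on the axis of its vertical hole, at bench height; z up. Hole 26 mm in diameter, from the base's top at 42 mm down 38 mm, mouth widened. The upper sheet's top is 78 mm above the bench; with the flange flush on it the pin's foot is 8 mm above the bench.
- upper_sheet: White plastic sheet 100 x 140 x 18 mm, loose on a brown wooden sheet of the same size and hole, both inside the fixture's fences with 2 mm of play; its top is 8 mm above the fences. Origin: centre of its underside (60 mm above the bench), on the axis of its through hole of 26 mm, whose mouth is widened to 36 mm.

How it is judged:
On the way:
1. the long pin, still held by the fingers, has been pushed through both sheets into the fixture's hole (z of long_pin in the frame of fixture below 0.032 m and horizontal distance between long_pin and fixture below 0.015 m and contact force between the fingers and long_pin above 0.5 N), for 0.1 s.
At the end, for the whole second after the job is handed in: The long pin rests through both sheets in the hole: foot under 14 mm above the bench (flange within 6 mm of flush), within 15 mm of the hole axis and 10 degrees of upright; the upper sheet within 12 mm of the axis, raised under 6 mm, tilted under 0.1 rad (z of long_pin in the frame of fixture below 0.014 m and horizontal distance between long_pin and fixture below 0.015 m and angle between the z axis of long_pin and the z axis of fixture, either way round below 0.175 rad and linear speed of long_pin below 0.02 m/s and z of upper_sheet in the frame of fixture below 0.066 m and horizontal distance between upper_sheet and fixture below 0.012 m and angle between upper_sheet's own z axis and vertical below 0.1 rad); the robot touches nothing.
It also fails if it takes over 48 s, if anything falls off the work surface, if the arm or the gripper's body presses on something with over 40 N, if the wrist force passes 120 N, or if a joint passes its speed limit or range.

## Robot

A 6-joint arm with a two-finger parallel gripper is mounted at the origin on the work surface. World frame = base frame: x ahead of the robot, y to its left, z up, the work surface at z = 0. Lengths are in m, angles in rad, forces in N, time in s.
With the tool pointing down it reaches from about 0.4 to 0.925 m from the base axis. Payload 3.4 kg.
Tool frame: the origin (TCP) lies midway between the tips of the shut fingers; the grasp point (between the pads) lies 19 mm behind it (bot.hold_point_z is the distance from the TCP to the grasp point, in m); z points along the fingers, y is the line along which they close (so a half turn about z gives the same grasp; the last joint's range is limited). The gripper opens to 85 mm and grips with 20 to 120 N. Pads are 22 mm wide; open, the fingers measure 114 mm over their backs; the gripper's body (76 mm by 85 mm) begins 54 mm behind the grasp point. The pads swing forward as they close: fully open they stand 13 mm farther back than shut.
Start: joints at [-1.268, 0.307, 1.506, -0, 1.328, -0.073], TCP at [0.211, -0.535, 0.231] pointing down, gripper open.
Joint ranges: [-3.12, 3.12], [-1.05, 2.28], [0.14, 2.33], [-1.42, 4.57], [0.1, 2.73], [-2.68, 2.68]. Speed limits (rad/s): [2.57, 2.57, 3.14, 3.14, 3.14, 3.14].

## Interface

Orientations are given as a rotation vector (axis times angle).
In Python, from rig import bot gives the robot as it stands.
- The arm moves only by the tool tcp_steps, called by a JSON object that holds its "name" and its "arguments", one argument or row to a line. Schema: {"type":"object","properties":{"segments":{"type":"array","items":{"type":"number"},"minItems":5,"maxItems":60},"squeeze":{"type":"number"},"only":{"type":"string"},"quiet":{"type":"boolean"},"lines":{"type":"string"}},"required":["segments"],"additionalProperties":false}. segments is one flat list of numbers that holds 1 to 12 rows one after another, with no inner brackets; each row has 5 numbers: the opening from 0.0 (shut) to 1.0 (fully open), then dx, dy, dz in shares of the most that a row can go, 1 being 62.5 mm, then a turn about the tool's z in fractions of the full range, 1 being 2 pi rad; each row shifts and turns the commanded pose from where the row before left it, along the tool's axes as they then stand; what a row does not reach is not made up. A row lasts 1/8 s, in which the tool goes at most 0.0625 m and 0.188 rad, less where a joint would pass 70% of its speed; a pose out of reach is approached as far as the arm can. The fingers move at their own pace and stop on an object; squeeze is the grip in N (left out, the last holds). Time passes only in rows, so rows that do not move let the fingers close. The tool returns the time, the measured TCP pose, the force, the opening and the grip force at its end. only (a regular expression) keeps the lines of the reply that match it, lines (a string "A,B") keeps lines A to B, and quiet returns only ok. No shift or turn number may pass 1 either way. Input that does not fit is refused with a message, and nothing moves.
- bot.get_state(): the state, without advancing time (a new reading comes with each control period).
- bot.camera(name): name is "scene" or "top"; returns the picture (480x640x3 uint8, red, green, blue); there is no depth.
- bot.camera_params(name): a dict with "mtx" (3x3 intrinsics, pixels), "extrinsics" (4x4, takes a point from world to camera coordinates). Camera axes: x right, y down, z forward; pixel columns grow to the right and rows downward; lengths in m; the calibration is good to about 2 mm. A picture is of the moment at which its call begins. camera_params takes no time and is no camera call.
- bot.finish_job(): hands the job in; it is judged then, once.
The state is a dict: "time_s": time; "joints": joint angles; "qvel": joint speeds; "joint_torque": joint torques, N m; "ee_pos": TCP position; "tool_rot": TCP orientation; "force": force on the tool from outside, world axes, zero at the start; "moment": the same for the moment, N m; "grip_width": opening from 0.0 (shut) to 1.0 (fully open); "gripper_force": force on a finger pad.
Only numpy, scipy, OpenCV 4.12 (cv2) and the standard library are available. Lean on these libraries where they do the work, as an engineer would, in place of code of your own. Each camera call takes 0.05 s, during which the arm holds its last target. There are 200 camera calls.

## Working session

There is one attempt and no reset: what is moved stays moved. The work goes in short steps, Python scripts to look and compute and a tool call to move; the robot and the scene stay as the last step left them, time stands still between calls to the robot, and variables do not carry over. Pictures are saved under pics/ and viewed, at most 10 in all, crops included, and the job is handed in when it is done.

```bash
mkdir -p pics; ls
```

Run:
```python
from rig import bot
import cv2
for n in("scene","top"):
    cv2.imwrite(f"pics/{n}0.png",bot.camera(n)[:,:,::-1]); p=bot.camera_params(n); print(n,p["mtx"],p["extrinsics"])
s=bot.get_state(); print(s)
```

```text
pics
rig.py
scene [[577.66442963   0.         316.55356145]
 [  0.         577.66442963 247.53317142]
 [  0.           0.           1.        ]] [[ 0.72307466  0.69076777 -0.00170766 -0.38925878]
 [ 0.43348872 -0.45568476 -0.7774567  -0.15979119]
 [-0.53782019  0.56141899 -0.62893415  1.33860742]
 [ 0.          0.          0.          1.        ]]
top [[489.06083364   0.         327.14236329]
 [  0.         489.06083364 232.97487984]
 [  0.           0.           1.        ]] [[ 0.02751142 -0.99873718  0.04203761 -0.00554388]
 [-0.98188851 -0.03488545 -0.18622019  0.51886051]
 [ 0.18745152 -0.03615307 -0.98160831  0.91132164]
 [ 0.          0.          0.          1.        ]]
{'time_s': 0.1, 'joints': array([-1.26846452e+00,  3.07486232e-01,  1.50755637e+00, -1.22687709e-05,
        1.32842143e+00, -7.35007166e-02]), 'qvel': array([ 0.0006641 , -0.00202813, -0.00133478,  0.00072323,  0.00040363,
       -0.00012279]), 'joint_torque': array([ 3.56540513e-04, -4.58531606e+01, -2.52610052e+01, -1.72050650e-04,
        5.42633235e-03, -6.73203360e-07]), 'ee_pos': array([ 0.21083292, -0.53426209,  0.23047488]), 'tool_rot': array([-3.08446094e+00, -5.86545480e-01,  3.53970849e-04]), 'force': array([-0.34925283,  0.58258258, -0.50318015]), 'moment': array([ 0.02132421,  0.01513248, -0.0304482 ]), 'gripper_force': 0.0, 'grip_width': 1.003939477662113}
```

View pics/scene0.png

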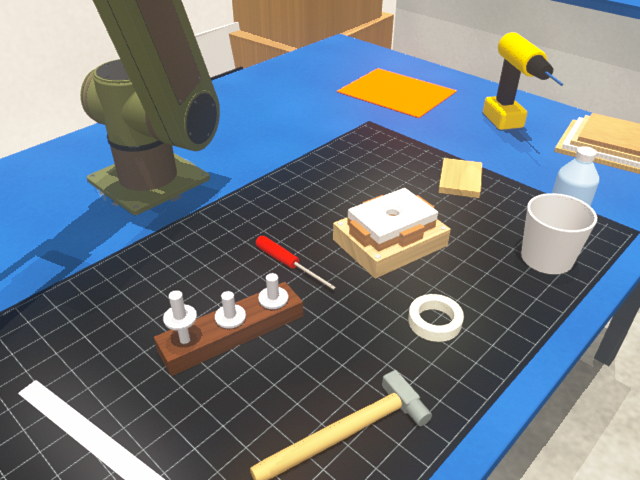

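View pics/top0.png

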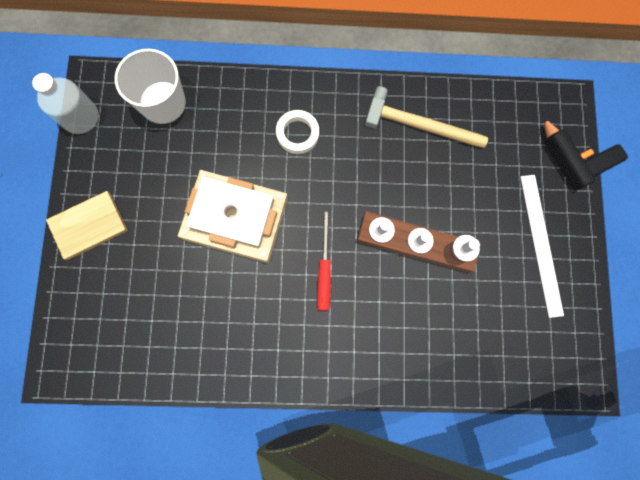

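The scene view shows the long pin at the rack's near-left end (knob about (177,298)), and the sheet hole near (393,212). In the top view they are near (467,246) and (231,211). I'll enlarge both.

Run:
```python
import cv2,numpy as np
s=cv2.imread("pics/scene0.png");t=cv2.imread("pics/top0.png")
c=lambda im,x,y,w,h:cv2.resize(im[y:y+h,x:x+w],(400,300),interpolation=cv2.INTER_CUBIC)
# each crop 80x60 -> x5
cv2.imwrite("pics/crops.png",np.vstack([np.hstack([c(s,140,284,80,60),c(s,353,182,80,60)]),np.hstack([c(t,430,216,80,60),c(t,192,182,80,60)])]))
```

```text
(no output)
```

View pics/crops.png

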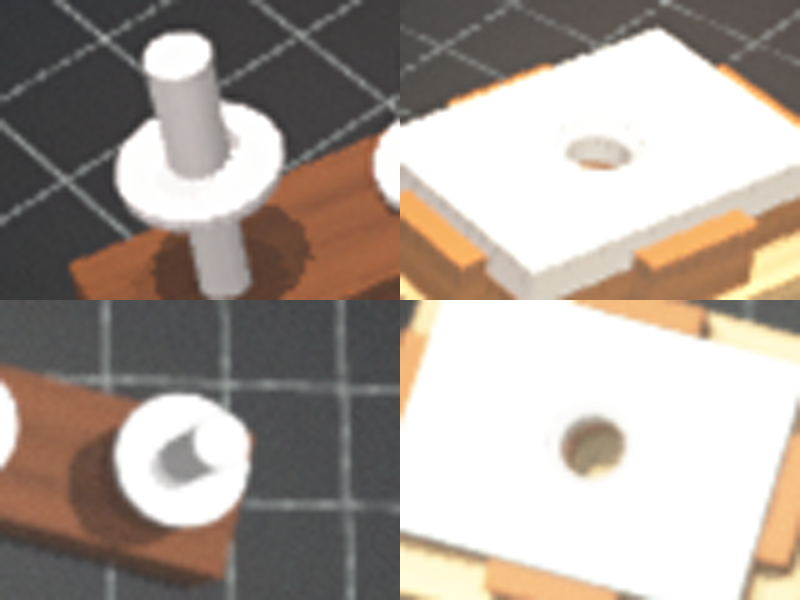

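Pixels read from the crops: knob top is scene (175.6,295.4) and top (474,244.6). Flange centre is scene (180,316) and top (466.4,248). Hole is scene (392.8,212.6) and top (230.6,211.2). Next I triangulate these and check the sheet corners.

Create h.py:
```python
from rig import bot
import numpy as np,cv2
P={}
for n in("scene","top"):
    p=bot.camera_params(n); P[n]=p["mtx"]@p["extrinsics"][:3]
def tri(a,b):
    X=cv2.triangulatePoints(P["scene"],P["top"],np.array(a,float),np.array(b,float)).ravel();return X[:3]/X[3]
def proj(n,X):
    q=P[n]@np.append(X,1);return q[:2]/q[2]
def plane(n,uv,z):
    A=np.c_[P[n][:,:2],P[n][:,2]*z+P[n][:,3]];q=np.linalg.solve(A,[*uv,1]);return q[:2]/q[2]
```

Run:
```python
from h import *
np.set_printoptions(precision=4,suppress=True)
for k,a,b,z in(("knob",(175.6,295.4),(474,244.6),.13),("flange",(180,316),(466.4,248),.086),("hole",(392.8,212.6),(230.6,211.2),.074)):
    X=tri(a,b);print(k,X,proj("scene",X)-a,proj("top",X)-b,plane("scene",a,z),plane("top",b,z))
s=cv2.imread("pics/scene0.png");t=cv2.imread("pics/top0.png")
c=lambda im,x,y:cv2.resize(im[y:y+100,x:x+130],(780,600),interpolation=cv2.INTER_CUBIC)
cv2.imwrite("pics/c2.png",c(t,170,165));cv2.imwrite("pics/c3.png",c(s,325,180))
```

```text
knob [ 0.4923 -0.2532  0.1266] [-0.3427 -0.0092] [-0.312  -0.2291] [ 0.496  -0.2546] [ 0.4913 -0.2526]
flange [ 0.4928 -0.2533  0.0838] [-0.2568 -0.0054] [-0.2296 -0.1699] [ 0.4951 -0.2541] [ 0.4921 -0.253 ]
hole [0.5508 0.1983 0.0715] [-0.2352  0.0571] [-0.2259 -0.2503] [0.5531 0.1958] [0.5498 0.1974]
```

View pics/c2.png

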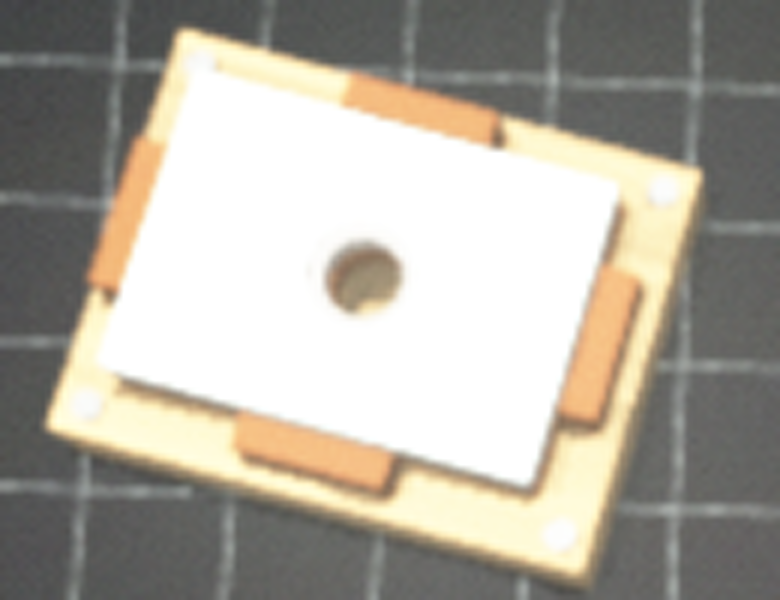

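View pics/c3.png

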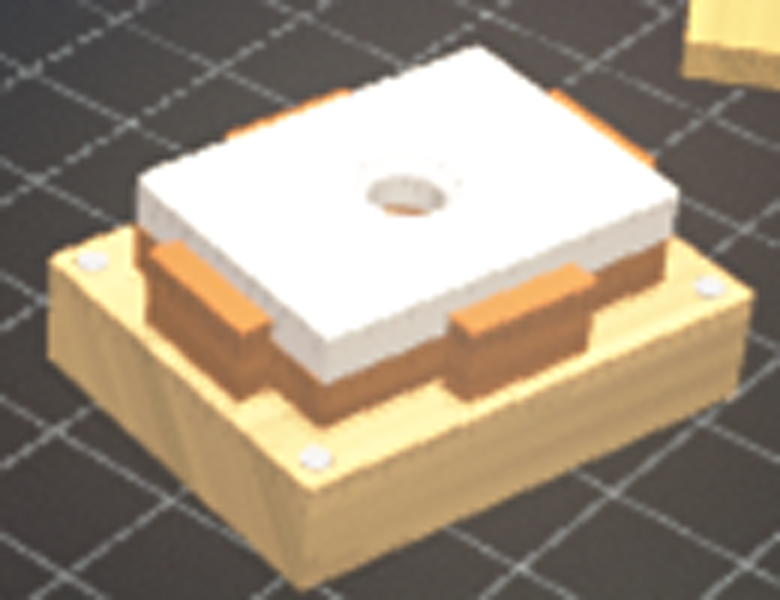

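Both crops show the sheet's corners, the four base screws and the hole clearly. I'll use the corners and screws to get the hole axis a second way, and also find the tool-axis moves.

Run:
```python
from h import *
from scipy.spatial.transform import Rotation as R
np.set_printoptions(precision=4,suppress=True)
T=lambda L:[np.array(p)/6+(170,165) for p in L]; S=lambda L:[np.array(p)/6+(325,180) for p in L]
ct=T([(197,68),(620,185),(532,488),(103,370)]); cs=S([(480,47),(677,193),(325,340),(140,180)])
# match by plane positions
A=np.array([plane("top",p,.078) for p in ct]);B=np.array([plane("scene",p,.078) for p in cs])
print("top corners",A,A.mean(0));print("scene corners",B,B.mean(0))
X=[]
for a,p in zip(A,ct):
    j=np.argmin(np.linalg.norm(B-a,axis=1));X.append(tri(cs[j],p))
X=np.array(X);print("tri",X,X.mean(0))
W=np.array([plane("top",p,.042) for p in T([(200,63),(662,191),(560,535),(87,403)])]);print("screws",W,W.mean(0))
V=np.array([plane("scene",p,.042) for p in S([(92,261),(709,287),(316,457)])]);print("scene screws",V)
print("short pins top", plane("top",(381.5,230),.044),plane("top",(421,240.5),.044))
s=bot.get_state();M=R.from_rotvec(s["tool_rot"]).as_matrix();print(M)
k=np.array([.492,-.253,.0]);print("to above knob tool",M.T@(k-s["ee_pos"]))
```

```text
top corners [[0.6156 0.2542]
 [0.5821 0.1173]
 [0.4831 0.14  ]
 [0.5159 0.276 ]] [0.5492 0.1969]
scene corners [[0.5212 0.2762]
 [0.6175 0.2512]
 [0.5844 0.1151]
 [0.4894 0.1394]] [0.5531 0.1955]
tri [[0.616  0.2544 0.0757]
 [0.5827 0.1175 0.0758]
 [0.4852 0.142  0.0742]
 [0.5181 0.2783 0.0751]] [0.5505 0.198  0.0752]
screws [[0.6283 0.2615]
 [0.5902 0.1061]
 [0.4736 0.1339]
 [0.5118 0.2894]] [0.551  0.1977]
scene screws [[0.4755 0.1333]
 [0.6293 0.2602]
 [0.5915 0.1058]]
short pins top [ 0.5296 -0.0972] [ 0.5111 -0.1761]
[[ 0.9302  0.367  -0.0006]
 [ 0.367  -0.9302  0.0018]
 [ 0.0001 -0.0019 -1.    ]]
to above knob tool [ 0.3648 -0.158   0.2308]
```

The two views differ by about 4 mm in the mean, and the knob, flange and sheet heights come out 2–4 mm below the given ones, so averages suit. Targets are the pin at (0.4935,-0.2535) and the hole at (0.5515,0.197). The corners give a sheet of about 100 x 140 mm, which checks. I move above the pin, then turn so the fingers close across the rack.

Units first: shifts go in shares of 62.5 mm and turns go in shares of 2 pi rad. So 0.0458 m is 0.7328, -0.0197 m is -0.3152.

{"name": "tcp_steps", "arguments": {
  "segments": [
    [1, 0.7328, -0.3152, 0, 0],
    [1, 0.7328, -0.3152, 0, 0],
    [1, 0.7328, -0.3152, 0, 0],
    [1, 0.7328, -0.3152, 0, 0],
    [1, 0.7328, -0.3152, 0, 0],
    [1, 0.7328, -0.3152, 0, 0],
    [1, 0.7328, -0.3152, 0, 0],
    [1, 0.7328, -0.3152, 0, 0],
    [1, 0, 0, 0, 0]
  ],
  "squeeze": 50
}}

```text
refused: segments[0]: [1, 0.7328, -0.3152, 0, 0] is not of type 'number' (schema: type "number"). Nothing was moved.
```

I used the wrong layout. The manual says one flat list, 5 numbers to a row, no inner brackets; once more.

{"name": "tcp_steps", "arguments": {
  "segments": [1, 0.7328, -0.3152, 0, 0, 1, 0.7328, -0.3152, 0, 0, 1, 0.7328, -0.3152, 0, 0, 1, 0.7328, -0.3152, 0, 0, 1, 0.7328, -0.3152, 0, 0, 1, 0.7328, -0.3152, 0, 0, 1, 0.7328, -0.3152, 0, 0, 1, 0.7328, -0.3152, 0, 0, 1, 0, 0, 0, 0],
  "squeeze": 50
}}

```text
time_s: 1.23
ee_pos: [0.496, -0.2511, 0.2308]
tool_rot: [-3.084, -0.594, -0.001]
force: [0.7, -0.6, 0.1]
grip_width: 1.0
gripper_force: 0.0
```

{"name": "tcp_steps", "arguments": {
  "segments": [1, 0, 0, 0, -0.0255, 1, 0, 0, 0, -0.0255, 1, 0, 0, 0, -0.0255, 1, 0, 0, 0, -0.0255, 1, 0, 0, 0, -0.0255, 1, 0, 0, 0, -0.0255, 1, 0, 0, 0, 0]
}}

```text
time_s: 2.1
ee_pos: [0.4931, -0.2544, 0.2309]
tool_rot: [-2.468, -1.942, 0.001]
force: [-0.8, 0.1, -0.1]
grip_width: 1.0
gripper_force: 0.0
```

Run:
```python
from h import *
from scipy.spatial.transform import Rotation as R
s=bot.get_state();M=R.from_rotvec(s["tool_rot"]).as_matrix();print(s["joints"],M,s["ee_pos"])
print(M.T@(np.array([.4935,-.2535,.095])-s["ee_pos"]),bot.hold_point_z)
```

```text
[-5.52183969e-01  2.79599092e-01  1.54805934e+00 -4.08180355e-04
  1.31498493e+00 -3.14461517e-01] [[ 2.35389135e-01  9.71900582e-01 -1.10167689e-03]
 [ 9.71901205e-01 -2.35389042e-01  2.14927050e-04]
 [-5.04349418e-05 -1.12131259e-03 -9.99999370e-01]] [ 0.49305578 -0.25438429  0.23094087]
[0.00097087 0.00037602 0.13594049] 0.0187
```

Scaled: 0.04 m is 0.64, 0.03 m is 0.48.

{"name": "tcp_steps", "arguments": {
  "segments": [1, 0.016, 0, 0.64, 0, 1, 0, 0, 0.64, 0, 1, 0, 0, 0.48, 0, 1, 0, 0, 0.4, 0, 1, 0, 0, 0, 0]
}}

```text
time_s: 2.72
ee_pos: [0.4922, -0.2522, 0.0943]
tool_rot: [-2.465, -1.939, 0.003]
force: [0.5, 0.5, -0.1]
grip_width: 0.999
gripper_force: 0.0
```

Run:
```python
from h import *
a=bot.camera("scene");b=bot.camera("top")
c=lambda im,x,y:cv2.resize(im[y:y+150,x:x+100,::-1],(400,600),interpolation=cv2.INTER_CUBIC)
cv2.imwrite("pics/g.png",np.hstack([c(a,125,210),c(b,415,175)]))
```

```text
(no output)
```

View pics/g.png

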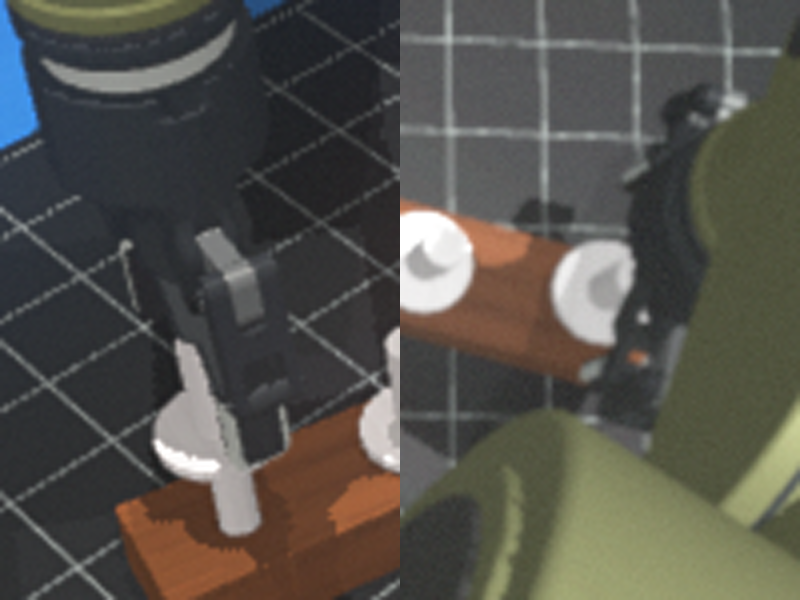

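The scene half shows the knob between the open fingers, above the flange. In the top half the gripper hides the knob. I close, then lift.

{"name": "tcp_steps", "arguments": {
  "segments": [0, 0, 0, 0, 0, 0, 0, 0, 0, 0, 0, 0, 0, 0, 0, 0, 0, 0, 0, 0, 0, 0, 0, 0, 0, 0, 0, 0, 0, 0, 0, 0, 0, 0, 0, 0, 0, 0, 0, 0],
  "squeeze": 60
}}

```text
time_s: 3.82
ee_pos: [0.4942, -0.2529, 0.0969]
tool_rot: [2.466, 1.946, -0.0]
force: [-1.0, 1.1, 5.3]
grip_width: 0.212
gripper_force: 58.4
```

{"name": "tcp_steps", "arguments": {
  "segments": [0, 0, 0, -0.16, 0, 0, 0, 0, -0.32, 0, 0, 0, 0, -0.48, 0, 0, 0, 0, -0.48, 0, 0, 0, 0, -0.32, 0, 0, 0, 0, 0, 0, 0, 0, 0, 0, 0]
}}

```text
time_s: 4.7
ee_pos: [0.4937, -0.2525, 0.2055]
tool_rot: [-2.466, -1.945, 0.001]
force: [-1.0, 0.6, -1.4]
grip_width: 0.216
gripper_force: 58.7
```

Run:
```python
from h import *
a=bot.camera("scene");b=bot.camera("top")
c=lambda im,x,y:cv2.resize(im[y:y+150,x:x+100,::-1],(400,600),interpolation=cv2.INTER_CUBIC)
cv2.imwrite("pics/l.png",np.hstack([c(a,125,190),c(b,425,175)]))
s=bot.get_state();print(s["ee_pos"],proj("scene",s["ee_pos"]+[0,0,-.009]))
```

```text
[ 0.49342238 -0.25230388  0.20496883] [168.55585901 259.47872037]
```

View pics/l.png

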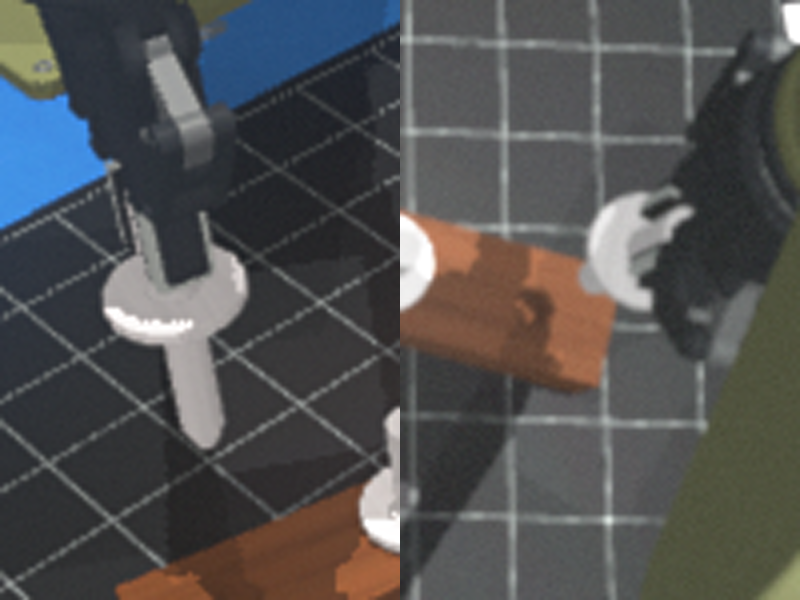

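The pin is lifted clear, hanging under the fingers. In the scene image the flange centre is about (168.7,262) and the foot about (177,300.7). I check the tilt and work out the way to the hole.

Run:
```python
from h import *
from scipy.spatial.transform import Rotation as R
s=bot.get_state();e=s["ee_pos"];M=R.from_rotvec(s["tool_rot"]).as_matrix();print(e,M)
o=np.array([.0018,-.0017,0])
for dz in(-.011,-.087):print(proj("scene",e+o+[0,0,dz]))
print(M.T@(np.array([.552,.197,.205])-e))
```

```text
[ 0.49342238 -0.25230388  0.20496883] [[ 2.32857070e-01  9.72508444e-01 -2.21589113e-03]
 [ 9.72510567e-01 -2.32854297e-01  1.44025222e-03]
 [ 8.84677676e-04 -2.49035045e-03 -9.99996508e-01]]
[168.5275138  261.71279094]
[176.88604206 300.81940384]
[ 0.45059301 -0.04765518  0.00048614]
```

Predicted and seen pixels agree within 0.3 px, so the pin is upright. I carry it over the hole.

Scaled: 0.045 m is 0.72, 0.04 m is 0.64.

{"name": "tcp_steps", "arguments": {
  "segments": [0, 0.48, -0.0512, 0, 0, 0, 0.64, -0.0672, 0, 0, 0, 0.64, -0.0672, 0, 0, 0, 0.72, -0.0768, 0, 0, 0, 0.72, -0.0768, 0, 0, 0, 0.72, -0.0768, 0, 0, 0, 0.72, -0.0768, 0, 0, 0, 0.72, -0.0768, 0, 0, 0, 0.64, -0.0672, 0, 0, 0, 0.64, -0.0672, 0, 0, 0, 0.5696, -0.0576, 0, 0, 0, 0, 0, 0, 0]
}}

```text
time_s: 6.3
ee_pos: [0.5526, 0.1989, 0.2049]
tool_rot: [-2.462, -1.949, 0.002]
force: [-0.4, -0.1, -0.9]
grip_width: 0.216
gripper_force: 58.7
```

{"name": "tcp_steps", "arguments": {
  "segments": [0, 0, 0, 0, 0, 0, 0, 0, 0, 0, 0, 0, 0, 0, 0]
}}

```text
time_s: 6.68
ee_pos: [0.5528, 0.1955, 0.2063]
tool_rot: [2.468, 1.944, -0.001]
force: [-0.1, 0.2, -2.1]
grip_width: 0.216
gripper_force: 58.7
```

Run:
```python
from h import *
from scipy.spatial.transform import Rotation as R
s=bot.get_state();e=s["ee_pos"];M=R.from_rotvec(s["tool_rot"]).as_matrix();print(e,M.T@(np.array([.552,.197,.205])-e))
a=bot.camera("scene");b=bot.camera("top")
c=lambda im,x,y:cv2.resize(im[y:y+150,x:x+100,::-1],(400,600),interpolation=cv2.INTER_CUBIC)
cv2.imwrite("pics/a.png",np.hstack([c(a,340,110),c(b,180,140)]))
for dz in(-.011,-.087,-.127):print(proj("scene",e+[.0018,-.0017,dz]))
```

```text
[0.55276233 0.19548955 0.20627221] [ 0.00129034 -0.00109452  0.00127208]
[398.31261492 157.75025584]
[394.74413543 193.52211895]
[392.99063463 211.09991099]
```

View pics/a.png

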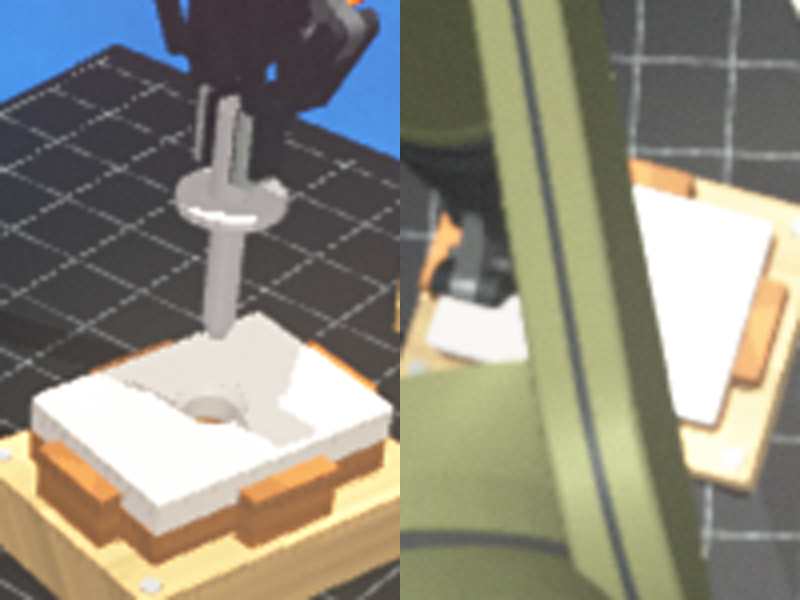

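Scene half: the foot is at (395,193.8), as predicted, and the widened mouth is centred near (394,212). The pin axis projects to (393,211) at that height, so it is aligned within about 2 mm. The arm hides the hole in the top half. I descend watching the force.

Scaled: 0.015 m is 0.24, 0.01 m is 0.16.

{"name": "tcp_steps", "arguments": {
  "segments": [0, 0, 0, 0.24, 0, 0, 0, 0, 0.24, 0, 0, 0, 0, 0.16, 0, 0, 0, 0, 0.16, 0, 0, 0, 0, 0.08, 0, 0, 0, 0, 0, 0]
}}

```text
time_s: 7.52
ee_pos: [0.5527, 0.1965, 0.1509]
tool_rot: [-2.466, -1.946, 0.001]
force: [0.2, 1.1, -1.2]
grip_width: 0.216
gripper_force: 58.7
```

{"name": "tcp_steps", "arguments": {
  "segments": [0, 0, 0, 0.16, 0, 0, 0, 0, 0.16, 0, 0, 0, 0, 0.08, 0, 0, 0, 0, 0, 0]
}}

```text
time_s: 8.02
ee_pos: [0.5524, 0.1963, 0.1256]
tool_rot: [-2.466, -1.945, 0.002]
force: [-0.9, -0.3, -0.7]
grip_width: 0.219
gripper_force: 58.7
```

Scaled: 0.008 m is 0.128, 0.006 m is 0.096.

{"name": "tcp_steps", "arguments": {
  "segments": [0, 0, 0, 0.128, 0, 0, 0, 0, 0.128, 0, 0, 0, 0, 0.096, 0, 0, 0, 0, 0.048, 0, 0, 0, 0, 0, 0]
}}

```text
time_s: 8.65
ee_pos: [0.5527, 0.1964, 0.101]
tool_rot: [-2.466, -1.946, 0.001]
force: [-0.1, 0.1, -1.2]
grip_width: 0.219
gripper_force: 58.7
```

{"name": "tcp_steps", "arguments": {
  "segments": [0, 0, 0, 0.032, 0, 0, 0, 0, 0.032, 0, 0, 0, 0, 0, 0, 0, 0, 0, 0, 0]
}}

```text
time_s: 9.15
ee_pos: [0.5529, 0.1965, 0.0974]
tool_rot: [2.467, 1.946, 0.0]
force: [-0.6, -0.0, -1.2]
grip_width: 0.216
gripper_force: 58.7
```

Scaled: 0.0015 m is 0.024.

{"name": "tcp_steps", "arguments": {
  "segments": [0, 0, 0, 0.024, 0, 0, 0, 0, 0, 0, 0, 0, 0, 0, 0]
}}

```text
time_s: 9.52
ee_pos: [0.5528, 0.1964, 0.0958]
tool_rot: [-2.467, -1.946, 0.0]
force: [1.3, 0.1, -2.1]
grip_width: 0.213
gripper_force: 58.7
```

{"name": "tcp_steps", "arguments": {
  "segments": [0, 0, 0, 0.016, 0, 0, 0, 0, 0, 0, 0, 0, 0, 0, 0]
}}

```text
time_s: 9.9
ee_pos: [0.5529, 0.1965, 0.0951]
tool_rot: [2.466, 1.946, 0.001]
force: [-0.2, 0.1, 2.3]
grip_width: 0.216
gripper_force: 59.2
```

Contact is beginning at the predicted height. One more millimetre to confirm the flange is flush.

Scaled: 0.001 m is 0.016.

{"name": "tcp_steps", "arguments": {
  "segments": [0, 0, 0, 0.016, 0, 0, 0, 0, 0, 0, 0, 0, 0, 0, 0]
}}

```text
time_s: 10.28
ee_pos: [0.5529, 0.1965, 0.095]
tool_rot: [2.466, 1.946, 0.001]
force: [-2.9, -0.1, 7.9]
grip_width: 0.215
gripper_force: 59.9
```

Run:
```python
from h import *
a=bot.camera("scene")
cv2.imwrite("pics/f.png",cv2.resize(a[170:270,325:455,::-1],(780,600),interpolation=cv2.INTER_CUBIC))
```

```text
(no output)
```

View pics/f.png

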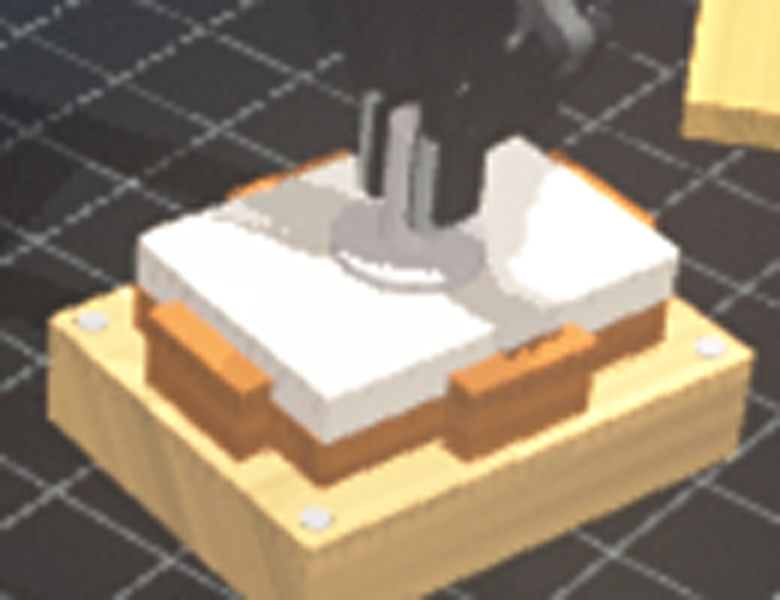

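The crop shows the flange flush on the flat sheet, centred near (407,250) in the crop. The sheet is unmoved and force is 8 N upward. I open, then rise.

{"name": "tcp_steps", "arguments": {
  "segments": [1, 0, 0, 0, 0, 1, 0, 0, 0, 0, 1, 0, 0, 0, 0, 1, 0, 0, 0, 0, 1, 0, 0, 0, 0, 1, 0, 0, 0, 0, 1, 0, 0, 0, 0]
}}

```text
time_s: 11.2
ee_pos: [0.5529, 0.1965, 0.0938]
tool_rot: [-2.467, -1.946, 0.0]
force: [0.4, -0.0, 0.3]
grip_width: 1.0
gripper_force: 0.0
```

{"name": "tcp_steps", "arguments": {
  "segments": [1, 0, 0, -0.32, 0, 1, 0, 0, -0.48, 0, 1, 0, 0, -0.64, 0, 1, 0, 0, -0.64, 0, 1, 0, 0, -0.32, 0, 1, 0, 0, 0, 0, 1, 0, 0, 0, 0, 1, 0, 0, 0, 0]
}}

```text
time_s: 12.2
ee_pos: [0.5519, 0.1962, 0.2421]
tool_rot: [-2.466, -1.945, 0.005]
force: [-0.2, -0.0, 0.4]
grip_width: 0.998
gripper_force: 0.0
```

Run:
```python
from h import *
a=bot.camera("scene")
cv2.imwrite("pics/r.png",cv2.resize(a[150:270,315:475,::-1],(800,600),interpolation=cv2.INTER_CUBIC))
```

```text
(no output)
```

View pics/r.png

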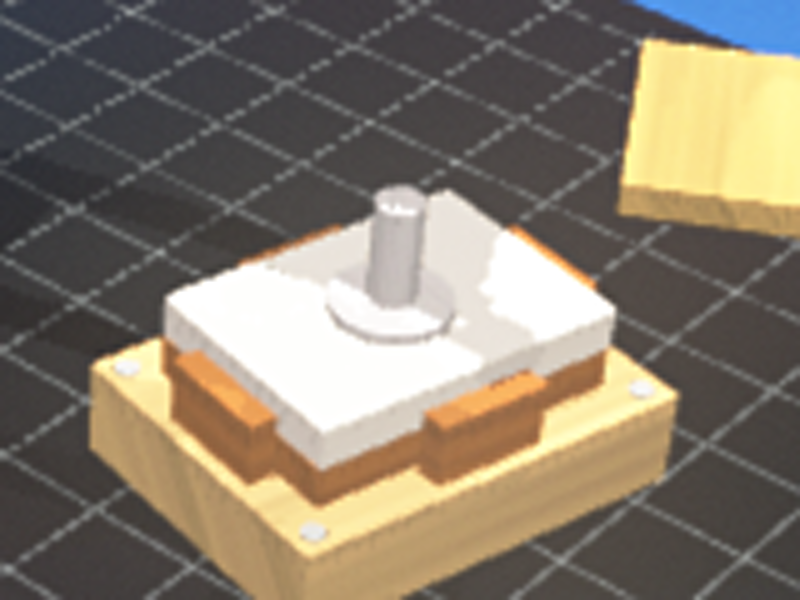

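The pin stands upright with its flange flush (knob top at (400,195) in the crop), the sheet is flat, and the gripper is clear.

```bash
python3 -c "
from rig import bot
print(bot.finish_job())"
```

```text
the job is handed in; nothing more can be done
None
```

The long pin is through both sheets and into the fixture's hole, its flange flush on the flat upper sheet and the gripper clear; I handed the job in at about 12 s, and no verdict was printed.

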